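# Third hand for a coat-peg rail at the assembly jig

## Task

Be my third hand: take the coat-peg rail that has two pegs, stand it centred on the narrow ledge of the assembly jig with its pegs towards the front, then push its back flat against both cheeks of the sprung fence with a steady force of about 10 newtons so that I can screw the hanger plates on. Keep the push steady for at least three seconds and finish while you are still holding it there; do not let go. Never push harder than 20 newtons, and leave the other rail and everything else on the bench where it is.

Things in the scene. Friction and masses are not known exactly. Their poses are not given: they have to be found in the camera images.
- peg_rail: Rail to hold: plain light wood board 22 thick (x) x 220 long (y) x 60 mm high (z), about 0.2 kg, standing on its long edge on the bench. TWO pegs, 16 mm diameter, 45 mm long, stick out of its front (-x) face at y = -75 and +75 mm, 35 mm above the lower edge. Origin: centre of the board's underside; flat back at x = +11 mm. Grip it across the 22 mm, between the pegs.
- other_rail: The rail to leave alone: same wood, thickness and height, 200 mm long, with THREE pegs (y = -75, 0, +75 mm); also standing on its long edge. The two rails may change places. Origin: centre of the board's underside, -x is its peg side.
- jig: Plywood base of the jig, fixed to the bench, turned up to 0.5 rad; x = -55 to +115, y = -100 to +100 mm, 12 mm thick. Origin on the bench surface below the front face of the unpressed fence; -x is the jig's front (robot side), +x the way the fence is pushed. A fixed wooden block stands behind the fence: x = 75 to 95 mm, top 85 mm above the bench.
- ledge: Fixed wooden ledge of the jig, flat top 50 mm above the bench, 150 mm long (y), axes as the jig's. Origin: on its top, mid-length, below the front face of the unpressed fence. The top reaches 32 mm to the front (-x) of that face and 30 mm behind it, so the rail slides on it as the fence gives.
- fence: Sprung wooden fence over the ledge, axes as the jig's, moves along x. Two cheeks (y = 35 to 75 mm each side, 18 thick) rise 50 mm above the ledge's top; the gap between is free for a finger above a low crosspiece (x = 18 to 36, 12 mm high). Origin: on the cheeks' front face, midway, at ledge-top height. Rail standing flat against it: the rail's origin is at x = -11 mm, y = 0, z = 0 here.
- fence_slide (a joint): How far the fence is pushed back along the jig's +x, in m: 0 at rest, end stop at 0.035. Springs of 700 N/m without preload push it forward again: 10 N is 0.0143 m.
- glue: White glue bottle with a blue cap, 60 mm diameter, 160 mm high; leave alone. Origin: centre of the underside.
- tape: Cardboard tape ring, 84 mm diameter, 25 mm high, lying flat; leave alone. Origin: centre of the underside.
- offcut: Small wooden offcut 50 x 34 x 30 mm between the rails and the jig; leave alone. Origin: centre of the underside.
- screwdriver: Screwdriver with a dark wooden handle lying on the bench, along its x; leave alone.
- hammer: Hammer lying on the bench, along its x; leave alone.
- jar: Open green glass jar, 70 mm diameter, 80 mm high; leave alone. Origin: centre of the underside.
There are look-alikes about, which are no part of the job. What is shaped like the peg_rail but red is not meant.

How it is judged (in metres and radians):
On the way, in this order (a step that is already met when the one before it is completed fails the run):
1. the two-peg rail stands upright on the ledge, pegs to the front (z of peg_rail in the frame of fence between -0.004 and 0.004 m and angle between peg_rail's own z axis and vertical below 0.08 rad and y of peg_rail in the frame of fence between -0.03 and 0.03 m and x of peg_rail in the frame of fence between -0.04 and -0.005 m and contact force between peg_rail and ledge above 0.3 N), for 0.2 s.
2. the rail is pressed flat against the fence within the force band for two seconds (contact force between peg_rail and fence between 6 and 14 N and y of peg_rail in the frame of fence between -0.012 and 0.012 m and z of peg_rail in the frame of fence between -0.004 and 0.004 m and angle between peg_rail's own z axis and vertical below 0.08 rad and x of peg_rail in the frame of fence between -0.016 and -0.006 m and angle between the x axis of peg_rail and the x axis of fence, either way round below 0.06 rad and contact force between any of the fingers, the arm and peg_rail above 1 N), for 2 s.
At the end, for the whole second after the job is handed in: The robot is touching the two-peg rail and presses it on the fence with 6 to 14 N; the rail is still, upright within 0.08 rad, flat to the fence within 0.06 rad and 5 mm, centred within 12 mm, its underside within 4 mm of the ledge's top (all of step 2 and linear speed of peg_rail below 0.01 m/s and velocity of joint fence_slide below 0.01 m/s and value of joint fence_slide above 0.006 m); the arm keeps its last pose, push and grip.
It fails at once if the fence is pushed back more than 28 mm (20 N) (value of joint fence_slide above 0.028 m).
It fails at once if the other rail or a bystander is moved or knocked (distance of other_rail from where it was at the start of the episode above 0.03 m or distance of any of glue, tape, offcut, jar from where it was at the start of the episode above 0.04 m or distance of any of screwdriver, hammer from where it was at the start of the episode above 0.05 m).
It also fails if it takes over 58 s, if anything falls off the work surface, if the arm or the gripper's body presses on something with over 40 N, if the wrist force passes 120 N, or if a joint passes its speed limit or range.

## Robot

A 6-joint arm with a two-finger parallel gripper is mounted at the origin on the work surface. World frame = base frame: x ahead of the robot, y to its left, z up, the work surface at z = 0. Lengths are in m, angles in degrees, forces in N, time in s.
With the tool pointing down it reaches from about 0.4 to 0.825 m from the base axis. Payload 7 kg.
Tool frame: the origin (TCP) lies at the very end of the fingers, on their centre line; the grasp point (between the pads) lies 19 mm behind it; z points along the fingers, y is the line along which they close (so a half turn about z gives the same grasp; the last joint's range is limited). The gripper opens to 88 mm and grips with 3 to 60 N. Pads are 19 mm wide; open, the fingers measure 130 mm over their backs; the gripper's body (78 mm by 193 mm) begins 47 mm behind the grasp point.
Start: joints at [83.486, 20.546, 0.682, 0, -70.136, -16.507], TCP at [0.264, 0.621, 0.227] pointing down, gripper open.
Joint ranges: [-176.03, 176.03], [-82.01, 121.73], [-58.28, 71.71], [-173.87, 95.51], [-174.79, -0.11], [-173.66, 173.66]. Speed limits (degrees/s): [136.94, 136.94, 172.46, 180, 180, 180].

## Interface

Orientations are given as [roll, pitch, yaw] about the fixed x, y, z axes, in that order (R = Rz(yaw) Ry(pitch) Rx(roll)).
In Python, from plant import ctrl, cams, workorder gives the robot as it stands.
- The arm moves only by the tool play_rows, never from a script. Its argument "motion" is a list of rows, each an object of numbers: "x", "y", "z": the shift along the tool's x, y, z normalised to -1 to 1, where 1 is 0.025 m; "rx", "ry", "rz": the turn, a rotation vector about the tool's x, y, z normalised to -1 to 1, where 1 is 4 degrees. A call has 1 to 20 rows; each row shifts and turns the commanded pose from where the row before left it, along the tool's axes as they then stand; what a row does not reach is not made up. A row lasts 1/8 s, in which the tool goes at most 62.5 mm and 10.7 degrees, less where a joint would pass 70% of its speed; a pose out of reach is approached as far as the arm can. A call with a number of a shift or a turn outside -1 to 1 is refused whole. A call with a gripper value outside its range is refused whole. "fingers" is the opening, from -1 (shut) to 1 (fully open), set as the call begins (left out, the last holds). The fingers move at their own pace and stop on an object; the grip force is fixed at half the most. Time passes only in rows, so rows that do not move let the fingers close. It gives the time, the measured TCP pose, the force, the opening and the grip force at its end, in the units of the state.
- ctrl.get_obs(): the state, without advancing time (a new reading comes with each control period).
- cams.snapshot(name): name is "scene" or "top" or "wrist"; returns the picture (400x640x3 uint8, blue, green, red); there is no depth.
- cams.get_calibration(name): a dict with "vertical_fov" (degrees; the focal length in pixels is half the picture's height over the tangent of half this angle, whatever the lens; pixels are square), "cx", "cy" (the principal point, pixels), "k1" (the pictures are not rectified: a ray, as slopes to the right and down, at radius r is drawn at 1 + k1 r^2 times it, then the intrinsics apply), "position" and "rotation" of the camera in the world. Camera axes: x right, y up, looking along -z (the intrinsics and any distortion apply to the point x, -y, -z); pixel columns grow to the right and rows downward; lengths in m; the calibration is good to about 2 mm. A picture is of the moment at which its call begins: read the wrist's pose just before it. get_calibration takes no time and is no camera call; for the wrist camera it gives the pose at the moment of the call.
- workorder.close_job(): hands the job in; it is judged then, once.
The state is a dict: "clock": time; "joint_pos": joint angles; "qvel": joint speeds; "tau": joint torques, N m; "tool_pos": TCP position; "orientation": TCP orientation; "force": force on the tool from outside, world axes, zero at the start; "moment": the same for the moment, N m; "opening": finger opening in m; "gripper_force": force on a finger pad.
Only numpy, scipy, OpenCV 4.12 (cv2) and the standard library are available. Lean on these libraries where they do the work, as an engineer would, in place of code of your own. Each camera call takes 0.05 s, during which the arm holds its last target. There are 200 camera calls.

## Working session

There is one attempt and no reset: what is moved stays moved. The work goes in short steps, Python scripts to look and compute and a tool call to move; the robot and the scene stay as the last step left them, time stands still between calls to the robot, and variables do not carry over. Pictures are saved under pics/ and viewed, at most 10 in all, crops included, and the job is handed in when it is done.

Besides the shell and the picture viewer there is one more tool, called after ">>>" as name([rows], argument=value, ...), one row to a line, values as JSON. play_rows: Moves the arm, as the interface text tells. Its arguments: {"type":"object","properties":{"motion":{"type":"array"},"fingers":{"type":"number"}},"required":["motion"]}

```bash
mkdir -p pics
cat > h.py <<'E'
import numpy as np, cv2
from plant import ctrl, cams, workorder
from scipy.spatial.transform import Rotation as R
def K(c):
    f=200/np.tan(np.radians(c["vertical_fov"])/2)
    return np.array([[f,0,c["cx"]],[0,f,c["cy"]],[0,0,1.]]),np.array([c["k1"],0,0,0.])
def ray(c,px):
    k,d=K(c); u=cv2.undistortPoints(np.array(px,float).reshape(-1,1,2),k,d).reshape(-1,2)
    v=np.c_[u[:,0],-u[:,1],-np.ones(len(u))]
    return np.array(c["position"]),v@np.array(c["rotation"]).reshape(3,3).T
def plane(c,px,z):
    o,v=ray(c,px); return o+v*((z-o[2])/v[:,2])[:,None]
def proj(c,P):
    k,d=K(c); p=(np.array(P,float).reshape(-1,3)-np.array(c["position"]))@np.array(c["rotation"]).reshape(3,3)
    return cv2.projectPoints(p*[1,-1,-1],np.zeros(3),np.zeros(3),k,d)[0].reshape(-1,2)
E
python3 - <<'E'
from h import *
np.set_printoptions(precision=4,suppress=True)
for n in ["top","scene","wrist"]:
    c=cams.get_calibration(n); print(n,{k:(np.array(v).round(4).tolist()) for k,v in c.items()})
    cv2.imwrite(f"pics/{n}0.png",cams.snapshot(n))
print(ctrl.get_obs())
E
```

```text
top {'vertical_fov': 50.7399, 'cx': 319.6976, 'cy': 197.0174, 'k1': -0.1153, 'position': [0.3545, 0.1854, 1.4573], 'rotation': [7.9301, 0.288, -91.3823]}
scene {'vertical_fov': 45.8623, 'cx': 309.0073, 'cy': 197.7931, 'k1': 0.0226, 'position': [1.5106, 0.0521, 0.7924], 'rotation': [53.4653, 1.2396, 81.3045]}
wrist {'vertical_fov': 63.0437, 'cx': 319.3498, 'cy': 192.9832, 'k1': 0.0132, 'position': [0.3413, 0.5881, 0.384], 'rotation': [-17.9317, -0.0953, -113.0113]}
{'clock': 0.15, 'joint_pos': array([ 83.486 ,  20.5845,   0.647 ,  -0.0137, -70.1362, -16.507 ]), 'qvel': array([-0.0787,  0.0112,  0.1918, -0.007 , -0.0177, -0.1249]), 'tau': array([ -0.0016, -58.3274,  29.3292,   7.0012,   0.0088,  -0.0001]), 'tool_pos': array([0.2639, 0.6209, 0.2258]), 'orientation': array([179.9256,  -0.0086, -23.0257]), 'force': array([-0.2799, -0.1599, -0.4925]), 'moment': array([ 0.021 , -0.0208, -0.0195]), 'gripper_force': 0.0, 'opening': 0.0875224438526637}
```

View pics/top0.png

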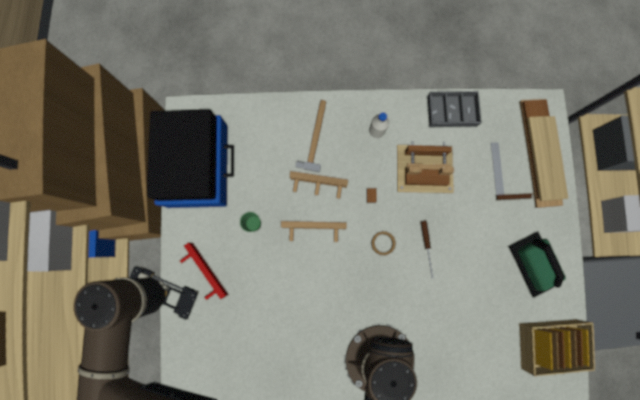

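View pics/scene0.png

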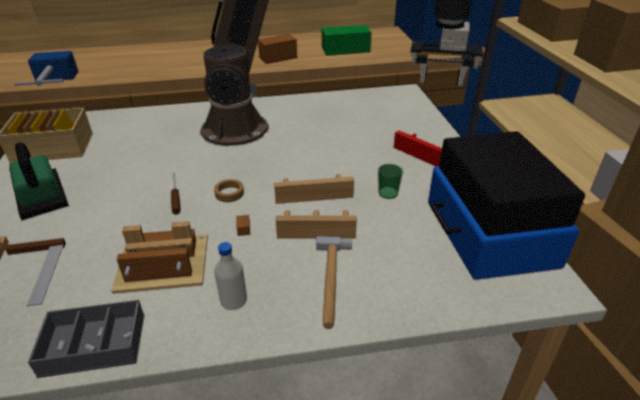

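The scene has these look-alikes in the top view: the rail at (313,226) shows two pegs at (291,236) and (336,236). The rail at (318,182) has three pegs, and the one at (205,270) is red. The plain two-peg rail at (313,226) fits the description. The jig is at (426,168). I'll confirm this in a crop.

```bash
sed -i 's/np.array(c\["rotation"\]).reshape(3,3)/R.from_euler("xyz",c["rotation"],degrees=True).as_matrix()/' h.py
python3 - <<'E'
from h import *
np.set_printoptions(precision=4,suppress=True)
im=cv2.imread("pics/top0.png"); c=cams.get_calibration("top")
cv2.imwrite("pics/crop.png",cv2.resize(im[130:260,270:470],None,fx=4,fy=4,interpolation=cv2.INTER_CUBIC))
hsv=cv2.cvtColor(im,cv2.COLOR_BGR2HSV)
m=((hsv[...,1]>70)&(hsv[...,0]<30)&(hsv[...,2]>60)).astype(np.uint8)
m[:,:235]=0;m[:,480:]=0;m[:130]=0;m[300:]=0
n,l,s,ce=cv2.connectedComponentsWithStats(m)
for i in range(1,n):
    if s[i,4]>40:
        pts=np.argwhere(l==i)[:,::-1].astype(np.float32)
        print(s[i],ce[i],plane(c,[ce[i]],.06)[0])
for e in [(281,225),(346,229)]: print(plane(c,[e],.06), proj(cams.get_calibration("scene"),plane(c,[e],.06)))
E
```

```text
[308 130  12  32 168] [313.3869 144.9881] [0.7289 0.2049 0.06  ]
[ 398  145   55   47 2349] [424.5662 168.3925] [ 0.6386 -0.171   0.06  ]
[290 172  57  26 523] [318.1224 180.8298] [0.6043 0.1917 0.06  ]
[367 189   9  13 117] [371. 195.] [0.5518 0.0157 0.06  ]
[422 221   8  27 123] [425.2602 233.9187] [ 0.4166 -0.1604  0.06  ]
[281 222  65  19 450] [313.3778 226.4267] [0.4514 0.2111 0.06  ]
[372 232  23  23 140] [383.3714 242.8071] [ 0.3912 -0.019   0.06  ]
[[0.4586 0.3185 0.06  ]] [[352.6211 177.2722]]
[[0.4401 0.1032 0.06  ]] [[274.1421 181.6078]]
```

View pics/crop.png

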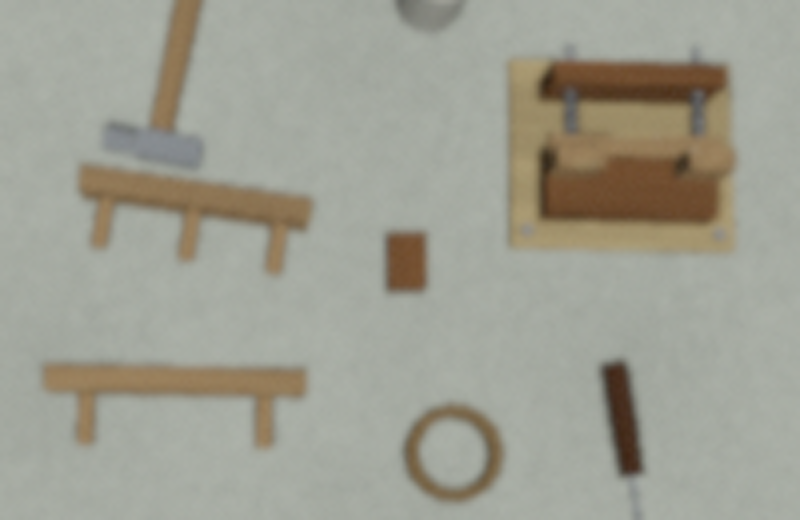

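The crop confirms it: the two-peg rail is centred at about crop (174,380) with pegs at (86,418) and (264,420). The other rail has three pegs. The jig's base corners are at (510,58), (510,247), (733,250) and (728,62), and its ledge front edge runs from (543,218) to (716,221).

Run:
```python
from h import *
np.set_printoptions(precision=4,suppress=True)
im=cv2.imread("pics/top0.png"); c=cams.get_calibration("top")
f=lambda p:(np.array(p)+.5)/4-.5+[270,130]
def show(n,p,z): print(n,plane(c,f(p),z)[:,:2].tolist())
np.set_printoptions(precision=4)
r=plane(c,f([(43,364),(305,369),(43,391),(305,396)]),.06);print("rail",r,r.mean(0),np.degrees(np.arctan2(*( (r[0]-r[1])[[1,0]]))))
b=plane(c,f([(510,58),(510,247),(733,250),(729,62)]),.012);print("base",b)
l=plane(c,f([(543,218),(716,221)]),.05);print("ledge",l,l.mean(0))
for n,q in (("left",b[1]-b[2]),("right/back",b[0]-b[3]),("ledge",l[0]-l[1])): print(n,np.linalg.norm(q),"yaw",np.degrees(np.arctan2(-q[0],q[1])))
q=b[0]-b[1];print("side",np.linalg.norm(q),np.degrees(np.arctan2(q[1],q[0])));q=b[3]-b[2];print("side",np.linalg.norm(q),np.degrees(np.arctan2(q[1],q[0])))
q=r[0]-r[1];print("railyaw",np.linalg.norm(q),np.degrees(np.arctan2(-q[0],q[1])))
print("tops",plane(c,f([(558,165),(610,167),(690,172),(733,174)]),.1))
```

```text
rail [[0.4733 0.3204 0.06  ]
 [0.4638 0.1029 0.06  ]
 [0.4508 0.3207 0.06  ]
 [0.4414 0.1036 0.06  ]] [0.4573 0.2119 0.06  ] 87.51053813278901
base [[ 0.7381 -0.0906  0.012 ]
 [ 0.569  -0.0818  0.012 ]
 [ 0.5616 -0.2787  0.012 ]
 [ 0.7309 -0.2875  0.012 ]]
ledge [[ 0.5876 -0.1042  0.05  ]
 [ 0.5816 -0.2534  0.05  ]] [ 0.5846 -0.1788  0.05  ]
left 0.1971033479817904 yaw -2.152735510844869
right/back 0.19698457117892193 yaw -2.0909433279581053
ledge 0.14933760111221012 yaw -2.321233146868238
side 0.1692424067163816 -3.0076265380035365
side 0.16945309644589462 -2.966359515980448
railyaw 0.21769496886470321 -2.489461867210988
tops [[ 0.6232 -0.1088  0.1   ]
 [ 0.6206 -0.152   0.1   ]
 [ 0.615  -0.2188  0.1   ]
 [ 0.6126 -0.255   0.1   ]]
```

>>> play_rows([
  {"x": 0.79,"y": 0.71},
  {"x": 0.79,"y": 0.71},
  {"x": 0.79,"y": 0.71},
  {"x": 0.79,"y": 0.71},
  {"x": 0.79,"y": 0.71},
  {"x": 0.79,"y": 0.71},
  {"x": 0.79,"y": 0.71},
  {"x": 0.79,"y": 0.71},
  {"x": 0.79,"y": 0.71},
  {"x": 0.79,"y": 0.71},
  {"x": 0.79,"y": 0.71},
  {"x": 0.79,"y": 0.71},
  {"x": 0.79,"y": 0.71},
  {"x": 0.79,"y": 0.71},
  {"x": 0.79,"y": 0.71},
  {"x": 0.79,"y": 0.71},
  {"x": 0.79,"y": 0.71},
], fingers=0.4)

```text
$.motion[0]: bad value
```

>>> play_rows([
  {"rz": 1},
  {"rz": 1},
  {"rz": 1},
  {"rz": 1},
  {"rz": 1},
  {"rz": 1},
  {"rz": 1},
  {"rz": 1},
  {"rz": 1},
  {"rz": 1},
  {"rz": 1},
  {"rz": 1},
  {"rz": 1},
  {"rz": 1},
  {"rz": 1},
  {"rz": 1},
  {"rz": 1},
  {"rz": 0.37},
])

```text
$.motion[0]: bad value
```

Run:
```python
from h import *
o=ctrl.get_obs();print(o["tool_pos"],o["orientation"],o["joint_pos"],o["clock"])
c=cams.get_calibration("wrist");im=cams.snapshot("wrist");cv2.imwrite("pics/w1.png",im);print(c["position"],c["rotation"])
print("pred rail corners",proj(c,[[.4733,.3204,.06],[.4638,.1029,.06],[.4508,.3207,.06],[.4414,.1036,.06]]))
```

```text
[0.26385755 0.62090206 0.22582156] [ 1.79925617e+02 -8.60664207e-03 -2.30256772e+01] [ 8.34859710e+01  2.05844875e+01  6.46973212e-01 -1.37040005e-02
 -7.01362478e+01 -1.65069891e+01] 0.15
[0.34127661 0.58818143 0.38409578] [-1.79320328e+01 -8.26664338e-02 -1.13010153e+02]
pred rail corners [[ 593.00514885 -250.54706657]
 [ 973.94917102 -444.24361932]
 [ 596.56512898 -210.38916183]
 [ 963.58106528 -390.13246714]]
```

View pics/w1.png

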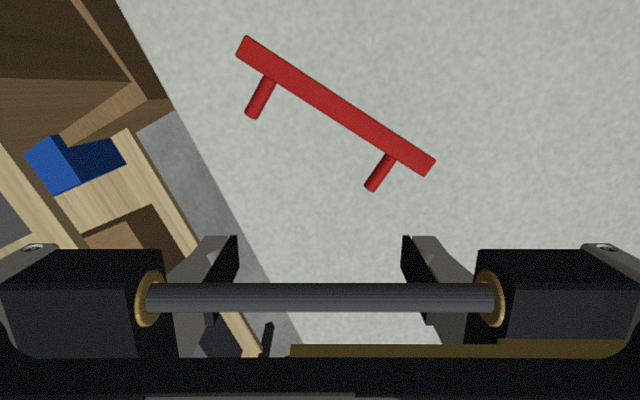

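The wrist view shows only the red rail, because the move was refused and the arm hasn't moved. Each row probably needs all six numbers.

>>> play_rows([
  {"x": 0.79,"y": 0.71,"z": 0,"rx": 0,"ry": 0,"rz": 0},
  {"x": 0.79,"y": 0.71,"z": 0,"rx": 0,"ry": 0,"rz": 0},
  {"x": 0.79,"y": 0.71,"z": 0,"rx": 0,"ry": 0,"rz": 0},
  {"x": 0.79,"y": 0.71,"z": 0,"rx": 0,"ry": 0,"rz": 0},
  {"x": 0.79,"y": 0.71,"z": 0,"rx": 0,"ry": 0,"rz": 0},
  {"x": 0.79,"y": 0.71,"z": 0,"rx": 0,"ry": 0,"rz": 0},
  {"x": 0.79,"y": 0.71,"z": 0,"rx": 0,"ry": 0,"rz": 0},
  {"x": 0.79,"y": 0.71,"z": 0,"rx": 0,"ry": 0,"rz": 0},
  {"x": 0.79,"y": 0.71,"z": 0,"rx": 0,"ry": 0,"rz": 0},
  {"x": 0.79,"y": 0.71,"z": 0,"rx": 0,"ry": 0,"rz": 0},
  {"x": 0.79,"y": 0.71,"z": 0,"rx": 0,"ry": 0,"rz": 0},
  {"x": 0.79,"y": 0.71,"z": 0,"rx": 0,"ry": 0,"rz": 0},
  {"x": 0.79,"y": 0.71,"z": 0,"rx": 0,"ry": 0,"rz": 0},
  {"x": 0.79,"y": 0.71,"z": 0,"rx": 0,"ry": 0,"rz": 0},
  {"x": 0.79,"y": 0.71,"z": 0,"rx": 0,"ry": 0,"rz": 0},
  {"x": 0.79,"y": 0.71,"z": 0,"rx": 0,"ry": 0,"rz": 0},
  {"x": 0.79,"y": 0.71,"z": 0,"rx": 0,"ry": 0,"rz": 0},
], fingers=0.4)

```text
clock: 2.33
tool_pos: [0.4554, 0.2105, 0.2266]
orientation: [-180.0, -0.0, -23.0]
force: [0.6, 0.7, -0.5]
opening: 0.0613
gripper_force: 0.0
```

>>> play_rows([
  {"x": 0,"y": 0,"z": 0,"rx": 0,"ry": 0,"rz": 1},
  {"x": 0,"y": 0,"z": 0,"rx": 0,"ry": 0,"rz": 1},
  {"x": 0,"y": 0,"z": 0,"rx": 0,"ry": 0,"rz": 1},
  {"x": 0,"y": 0,"z": 0,"rx": 0,"ry": 0,"rz": 1},
  {"x": 0,"y": 0,"z": 0,"rx": 0,"ry": 0,"rz": 1},
  {"x": 0,"y": 0,"z": 0,"rx": 0,"ry": 0,"rz": 1},
  {"x": 0,"y": 0,"z": 0,"rx": 0,"ry": 0,"rz": 1},
  {"x": 0,"y": 0,"z": 0,"rx": 0,"ry": 0,"rz": 1},
  {"x": 0,"y": 0,"z": 0,"rx": 0,"ry": 0,"rz": 1},
  {"x": 0,"y": 0,"z": 0,"rx": 0,"ry": 0,"rz": 1},
  {"x": 0,"y": 0,"z": 0,"rx": 0,"ry": 0,"rz": 1},
  {"x": 0,"y": 0,"z": 0,"rx": 0,"ry": 0,"rz": 1},
  {"x": 0,"y": 0,"z": 0,"rx": 0,"ry": 0,"rz": 1},
  {"x": 0,"y": 0,"z": 0,"rx": 0,"ry": 0,"rz": 1},
  {"x": 0,"y": 0,"z": 0,"rx": 0,"ry": 0,"rz": 1},
  {"x": 0,"y": 0,"z": 0,"rx": 0,"ry": 0,"rz": 1},
  {"x": 0,"y": 0,"z": 0,"rx": 0,"ry": 0,"rz": 1},
  {"x": 0,"y": 0,"z": 0,"rx": 0,"ry": 0,"rz": 0.37},
])

```text
clock: 4.58
tool_pos: [0.455, 0.2115, 0.2265]
orientation: [-180.0, 0.0, -92.6]
force: [-0.5, -0.5, 0.1]
opening: 0.0614
gripper_force: 0.0
```

Run:
```python
from h import *
np.set_printoptions(precision=4,suppress=True)
o=ctrl.get_obs();print(o["tool_pos"],o["orientation"],o["joint_pos"],o["clock"])
c=cams.get_calibration("wrist");im=cams.snapshot("wrist");cv2.imwrite("pics/w2.png",im)
print("pred rail corners",proj(c,[[.4733,.3204,.06],[.4638,.1029,.06],[.4508,.3207,.06],[.4414,.1036,.06]]))
```

```text
[0.455  0.2115 0.2265] [-179.9995    0.0013  -92.5571] [ 47.3994   4.0763 -20.7009  -0.0005 -65.2215 -49.9563] 4.575
pred rail corners [[307.57   267.4947]
 [304.7413  59.8232]
 [327.4777 266.9557]
 [329.026   59.4771]]
```

View pics/w2.png

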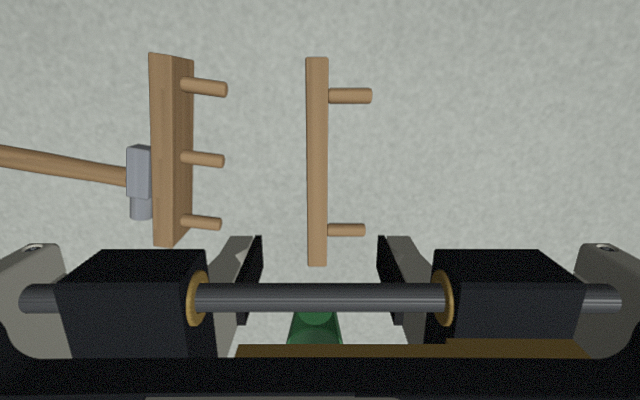

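The wrist view agrees with the top view: the rail's top corners are at (305,57), (328,57), (307,266) and (327,266), within 3 px of prediction, and both pegs are visible. I'll refine the position from these.

Run:
```python
from h import *
np.set_printoptions(precision=4,suppress=True)
c=cams.get_calibration("wrist")
r=plane(c,[(305,57),(328,57),(307,266),(327.5,266)],.06);print(r,r.mean(0))
q=(r[2]+r[3]-r[0]-r[1])/2;print(np.linalg.norm(q),np.degrees(np.arctan2(-q[0],q[1])))
```

```text
[[0.4633 0.1006 0.06  ]
 [0.4422 0.1016 0.06  ]
 [0.4739 0.3186 0.06  ]
 [0.4508 0.3196 0.06  ]] [0.4576 0.2101 0.06  ]
0.2181996459749089 -2.5168438417044934
```

>>> play_rows([
  {"x": 0,"y": -0.1,"z": 0.8,"rx": 0,"ry": 0,"rz": 0},
  {"x": 0,"y": 0,"z": 0.8,"rx": 0,"ry": 0,"rz": 0},
  {"x": 0,"y": 0,"z": 0.8,"rx": 0,"ry": 0,"rz": 0},
  {"x": 0,"y": 0,"z": 0.8,"rx": 0,"ry": 0,"rz": 0},
  {"x": 0,"y": 0,"z": 0.8,"rx": 0,"ry": 0,"rz": 0},
  {"x": 0,"y": 0,"z": 0.8,"rx": 0,"ry": 0,"rz": 0},
  {"x": 0,"y": 0,"z": 0.8,"rx": 0,"ry": 0,"rz": 0},
  {"x": 0,"y": 0,"z": 0.8,"rx": 0,"ry": 0,"rz": 0},
  {"x": 0,"y": 0,"z": 0.7,"rx": 0,"ry": 0,"rz": 0},
  {"x": 0,"y": 0,"z": 0.6,"rx": 0,"ry": 0,"rz": 0},
  {"x": 0,"y": 0,"z": 0.5,"rx": 0,"ry": 0,"rz": 0},
  {"x": 0,"y": 0,"z": 0,"rx": 0,"ry": 0,"rz": 0},
])

```text
clock: 6.12
tool_pos: [0.4571, 0.2116, 0.0207]
orientation: [179.9, -0.1, -92.5]
force: [0.9, -0.1, 0.1]
opening: 0.0615
gripper_force: 0.0
```

>>> play_rows([
  {"x": 0,"y": 0,"z": 0,"rx": 0,"ry": 0,"rz": 0},
  {"x": 0,"y": 0,"z": 0,"rx": 0,"ry": 0,"rz": 0},
  {"x": 0,"y": 0,"z": 0,"rx": 0,"ry": 0,"rz": 0},
  {"x": 0,"y": 0,"z": 0,"rx": 0,"ry": 0,"rz": 0},
  {"x": 0,"y": 0,"z": 0,"rx": 0,"ry": 0,"rz": 0},
  {"x": 0,"y": 0,"z": 0,"rx": 0,"ry": 0,"rz": 0},
  {"x": 0,"y": 0,"z": 0,"rx": 0,"ry": 0,"rz": 0},
  {"x": 0,"y": 0,"z": 0,"rx": 0,"ry": 0,"rz": 0},
], fingers=-1)

```text
clock: 7.12
tool_pos: [0.4577, 0.2122, 0.0217]
orientation: [-180.0, 0.0, -92.5]
force: [0.4, 0.0, 3.9]
opening: 0.0218
gripper_force: 30.0
```

Gripped: the opening is 21.8 mm, matching the 22 mm board, with 30 N of grip force. Next I lift it and carry it across.

>>> play_rows([
  {"x": 0,"y": 0,"z": -0.4,"rx": 0,"ry": 0,"rz": 0},
  {"x": 0,"y": 0,"z": -0.8,"rx": 0,"ry": 0,"rz": 0},
  {"x": 0,"y": 0,"z": -0.8,"rx": 0,"ry": 0,"rz": 0},
  {"x": 0,"y": 0,"z": -0.8,"rx": 0,"ry": 0,"rz": 0},
  {"x": 0,"y": 0,"z": -0.8,"rx": 0,"ry": 0,"rz": 0},
  {"x": 0,"y": 0,"z": -0.8,"rx": 0,"ry": 0,"rz": 0},
  {"x": 0,"y": 0,"z": -0.8,"rx": 0,"ry": 0,"rz": 0},
  {"x": 0,"y": 0,"z": -0.8,"rx": 0,"ry": 0,"rz": 0},
  {"x": 0,"y": 0,"z": -0.4,"rx": 0,"ry": 0,"rz": 0},
])

```text
clock: 8.25
tool_pos: [0.4574, 0.2121, 0.1826]
orientation: [-180.0, 0.0, -92.5]
force: [-0.2, -0.5, -2.6]
opening: 0.0218
gripper_force: 30.0
```

>>> play_rows([
  {"x": 0.43,"y": -0.1,"z": 0,"rx": 0,"ry": 0,"rz": 0},
  {"x": 0.86,"y": -0.2,"z": 0,"rx": 0,"ry": 0,"rz": 0},
  {"x": 0.86,"y": -0.2,"z": 0,"rx": 0,"ry": 0,"rz": 0},
  {"x": 0.86,"y": -0.2,"z": 0,"rx": 0,"ry": 0,"rz": 0},
  {"x": 0.86,"y": -0.2,"z": 0,"rx": 0,"ry": 0,"rz": 0},
  {"x": 0.86,"y": -0.2,"z": 0,"rx": 0,"ry": 0,"rz": 0},
  {"x": 0.86,"y": -0.2,"z": 0,"rx": 0,"ry": 0,"rz": 0},
  {"x": 0.86,"y": -0.2,"z": 0,"rx": 0,"ry": 0,"rz": 0},
  {"x": 0.86,"y": -0.2,"z": 0,"rx": 0,"ry": 0,"rz": 0},
  {"x": 0.86,"y": -0.2,"z": 0,"rx": 0,"ry": 0,"rz": 0},
  {"x": 0.86,"y": -0.2,"z": 0,"rx": 0,"ry": 0,"rz": 0},
  {"x": 0.86,"y": -0.2,"z": 0,"rx": 0,"ry": 0,"rz": 0},
  {"x": 0.86,"y": -0.2,"z": 0,"rx": 0,"ry": 0,"rz": 0},
  {"x": 0.86,"y": -0.2,"z": 0,"rx": 0,"ry": 0,"rz": 0},
  {"x": 0.86,"y": -0.2,"z": 0,"rx": 0,"ry": 0,"rz": 0},
  {"x": 0.86,"y": -0.2,"z": 0,"rx": 0,"ry": 0,"rz": 0},
  {"x": 0.86,"y": -0.2,"z": 0,"rx": 0,"ry": 0,"rz": 0},
  {"x": 0.86,"y": -0.2,"z": 0,"rx": 0,"ry": 0,"rz": 0},
  {"x": 0.45,"y": -0.1,"z": 0,"rx": 0,"ry": 0,"rz": 0},
  {"x": 0,"y": 0,"z": 0,"rx": 0,"ry": 0,"rz": 0},
])

```text
clock: 10.75
tool_pos: [0.5299, -0.1796, 0.1807]
orientation: [179.9, 0.0, -92.6]
force: [-0.7, -0.3, -1.8]
opening: 0.0221
gripper_force: 30.0
```

Run:
```python
from h import *
np.set_printoptions(precision=4,suppress=True)
o=ctrl.get_obs();print(o["tool_pos"],o["orientation"],o["force"],o["opening"],o["clock"])
c=cams.get_calibration("wrist");im=cams.snapshot("wrist");cv2.imwrite("pics/w3.png",im)
F=np.array([.618,-.182,.05]);M=R.from_euler("z",-2.5,degrees=True).as_matrix()
for n,p in dict(ledgeF=[[-.032,.075,0],[-.032,-.075,0]],cheek=[[0,y,.05] for y in(.075,.035,-.035,-.075)],base=[[-.055,-.1,-.038],[.115,-.1,-.038]]).items(): print(n,proj(c,np.array(p)@M.T+F).round(1).tolist())
t=o["tool_pos"]
print("rail",proj(c,np.array([[x,y,.06-.0215] for x in(-.011,.011) for y in(.11,-.11)])@M.T+t).round(1).tolist())
```

```text
[ 0.5299 -0.1796  0.1807] [179.9161   0.0056 -92.5864] [-0.7309 -0.2711 -1.8031] 0.022123101944612297 10.75
ledgeF [[262.8, 257.2], [253.1, 100.3]]
cheek [[215.2, 286.6], [210.4, 243.9], [200.5, 158.9], [194.0, 103.0]]
base [[283.7, 71.0], [101.2, 70.6]]
rail [[340.3, 472.9], [352.8, 2.8], [298.7, 473.0], [284.7, 2.9]]
```

View pics/w3.png

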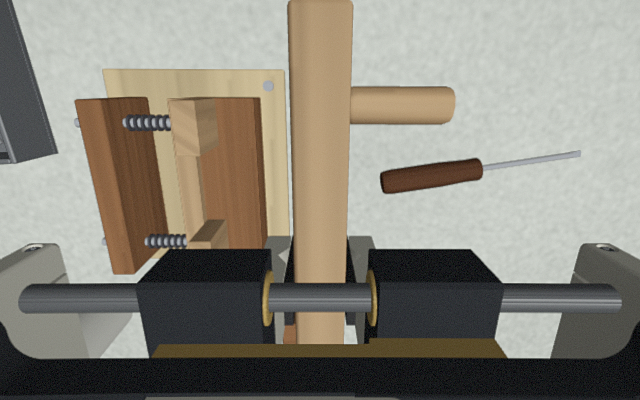

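The wrist view shows the held rail with its end at (289–352,2), square in the grip. The jig base corner is at (285,70) against a predicted (284,71), and the ledge's front corner is near (261,98) against (253,100). I'll enlarge the fence to refine it.

Run:
```python
import cv2
im=cv2.imread("pics/w3.png");cv2.imwrite("pics/w3c.png",cv2.resize(im[60:200,90:290],None,fx=4,fy=4,interpolation=cv2.INTER_CUBIC))
```

```text
(no output)
```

View pics/w3c.png

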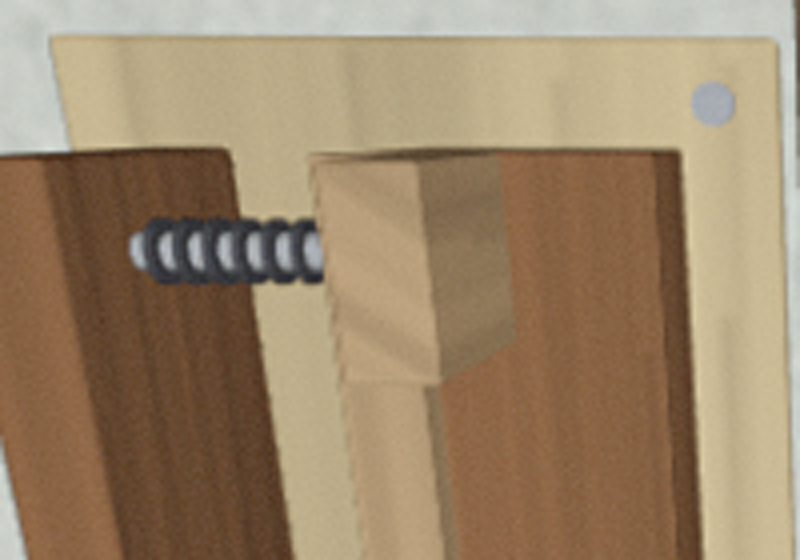

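The cheek's front top edge is at (194,101)–(200,155) and the ledge corner at (253,98). That confirms x and yaw, and the fence is about 2 mm further in -y, at (0.618,-0.184). Now I move over the ledge and descend.

>>> play_rows([
  {"x": 0,"y": -0.4,"z": 0,"rx": 0,"ry": 0,"rz": 0},
  {"x": 0,"y": -0.4,"z": 0,"rx": 0,"ry": 0,"rz": 0},
  {"x": 0,"y": -0.4,"z": 0,"rx": 0,"ry": 0,"rz": 0},
  {"x": 0,"y": -0.4,"z": 0,"rx": 0,"ry": 0,"rz": 0},
  {"x": 0,"y": -0.4,"z": 0,"rx": 0,"ry": 0,"rz": 0},
  {"x": 0,"y": -0.4,"z": 0,"rx": 0,"ry": 0,"rz": 0},
  {"x": 0,"y": -0.4,"z": 0,"rx": 0,"ry": 0,"rz": 0},
  {"x": 0,"y": 0,"z": 0,"rx": 0,"ry": 0,"rz": 0},
  {"x": 0,"y": 0,"z": 0.3,"rx": 0,"ry": 0,"rz": 0},
  {"x": 0,"y": 0,"z": 0.5,"rx": 0,"ry": 0,"rz": 0},
  {"x": 0,"y": 0,"z": 0.5,"rx": 0,"ry": 0,"rz": 0},
])

```text
clock: 12.18
tool_pos: [0.5999, -0.182, 0.1479]
orientation: [180.0, 0.0, -92.5]
force: [0.3, 0.1, -1.9]
opening: 0.022
gripper_force: 30.0
```

>>> play_rows([
  {"x": 0,"y": 0,"z": 0.5,"rx": 0,"ry": 0,"rz": 0},
  {"x": 0,"y": 0,"z": 0.5,"rx": 0,"ry": 0,"rz": 0},
  {"x": 0,"y": 0,"z": 0.5,"rx": 0,"ry": 0,"rz": 0},
  {"x": 0,"y": 0,"z": 0.5,"rx": 0,"ry": 0,"rz": 0},
  {"x": 0,"y": 0,"z": 0.4,"rx": 0,"ry": 0,"rz": 0},
  {"x": 0,"y": 0,"z": 0.2,"rx": 0,"ry": 0,"rz": 0},
  {"x": 0,"y": 0,"z": 0,"rx": 0,"ry": 0,"rz": 0},
  {"x": 0,"y": 0,"z": 0,"rx": 0,"ry": 0,"rz": 0},
])

```text
clock: 13.18
tool_pos: [0.6008, -0.1821, 0.0845]
orientation: [-180.0, -0.0, -92.5]
force: [0.6, -0.2, -3.0]
opening: 0.022
gripper_force: 30.0
```

Run:
```python
from h import *
np.set_printoptions(precision=4,suppress=True)
o=ctrl.get_obs();print(o["tool_pos"],o["orientation"],o["force"],o["moment"],o["opening"],o["clock"])
cv2.imwrite("pics/top1.png",cams.snapshot("top")[130:230,370:480]) 
a=cv2.resize(cv2.imread("pics/top1.png"),None,fx=4,fy=4,interpolation=cv2.INTER_CUBIC)
w=cams.snapshot("wrist")[60:280,90:370];w=cv2.resize(w,(510,400),interpolation=cv2.INTER_CUBIC)
cv2.imwrite("pics/d1.png",cv2.resize(np.hstack([a[:400,:440],w]),(800,337)))
```

```text
[ 0.6008 -0.1821  0.0845] [-179.955    -0.0049  -92.4948] [ 0.5744 -0.2425 -2.9668] [ 0.0531 -0.0656  0.0152] 0.022027147049663055 13.175
```

View pics/d1.png

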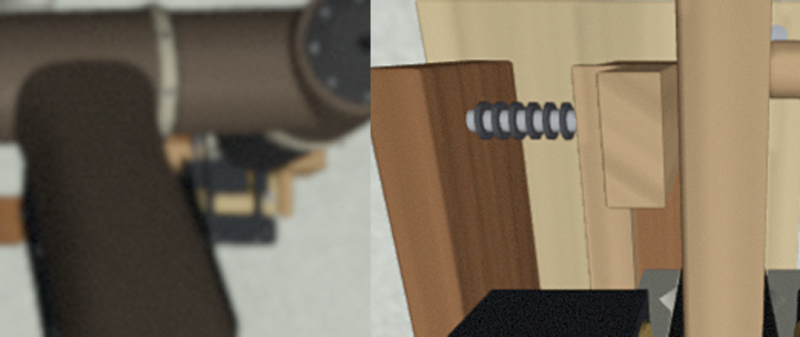

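In the wrist half of the picture, the rail stands parallel to the cheek and clear of its front face. I lower gently.

>>> play_rows([
  {"x": 0,"y": 0,"z": 0.2,"rx": 0,"ry": 0,"rz": 0},
  {"x": 0,"y": 0,"z": 0.2,"rx": 0,"ry": 0,"rz": 0},
  {"x": 0,"y": 0,"z": 0.04,"rx": 0,"ry": 0,"rz": 0},
  {"x": 0,"y": 0,"z": 0.04,"rx": 0,"ry": 0,"rz": 0},
  {"x": 0,"y": 0,"z": 0,"rx": 0,"ry": 0,"rz": 0},
])

```text
clock: 13.9
tool_pos: [0.6005, -0.182, 0.072]
orientation: [180.0, -0.0, -92.5]
force: [-1.0, -0.0, -2.1]
opening: 0.0218
gripper_force: 30.0
```

>>> play_rows([
  {"x": 0,"y": 0,"z": 0.04,"rx": 0,"ry": 0,"rz": 0},
  {"x": 0,"y": 0,"z": 0.02,"rx": 0,"ry": 0,"rz": 0},
  {"x": 0,"y": 0,"z": 0,"rx": 0,"ry": 0,"rz": 0},
  {"x": 0,"y": 0,"z": 0,"rx": 0,"ry": 0,"rz": 0},
])

```text
clock: 14.4
tool_pos: [0.6006, -0.1821, 0.0718]
orientation: [-180.0, -0.0, -92.5]
force: [-3.2, 2.0, 5.8]
opening: 0.022
gripper_force: 30.0
```

Contact with the ledge is made: vertical force went from -2 to +6 N. I ease it slightly, then start pushing.

>>> play_rows([
  {"x": 0,"y": 0,"z": -0.01,"rx": 0,"ry": 0,"rz": 0},
  {"x": 0,"y": 0,"z": 0,"rx": 0,"ry": 0,"rz": 0},
  {"x": 0,"y": 0,"z": 0,"rx": 0,"ry": 0,"rz": 0},
  {"x": 0,"y": -0.06,"z": 0,"rx": 0,"ry": 0,"rz": 0},
  {"x": 0,"y": -0.06,"z": 0,"rx": 0,"ry": 0,"rz": 0},
  {"x": 0,"y": -0.06,"z": 0,"rx": 0,"ry": 0,"rz": 0},
  {"x": 0,"y": 0,"z": 0,"rx": 0,"ry": 0,"rz": 0},
  {"x": 0,"y": 0,"z": 0,"rx": 0,"ry": 0,"rz": 0},
])

```text
clock: 15.4
tool_pos: [0.6027, -0.1824, 0.0718]
orientation: [179.8, -0.0, -92.5]
force: [-9.8, 2.3, 13.9]
opening: 0.0218
gripper_force: 30.0
```

>>> play_rows([
  {"x": 0,"y": -0.06,"z": 0,"rx": 0,"ry": 0,"rz": 0},
  {"x": 0,"y": -0.06,"z": 0,"rx": 0,"ry": 0,"rz": 0},
  {"x": 0,"y": -0.06,"z": 0,"rx": 0,"ry": 0,"rz": 0},
  {"x": 0,"y": 0,"z": 0,"rx": 0,"ry": 0,"rz": 0},
  {"x": 0,"y": 0,"z": 0,"rx": 0,"ry": 0,"rz": 0},
])

```text
clock: 16.02
tool_pos: [0.6072, -0.1828, 0.0718]
orientation: [179.8, -0.0, -92.5]
force: [-10.8, 1.1, 14.0]
opening: 0.0222
gripper_force: 30.0
```

The vertical load has grown, so friction is taking part of the push. I relieve it upward in small steps.

>>> play_rows([
  {"x": 0,"y": 0,"z": -0.02,"rx": 0,"ry": 0,"rz": 0},
  {"x": 0,"y": 0,"z": 0,"rx": 0,"ry": 0,"rz": 0},
  {"x": 0,"y": 0,"z": 0,"rx": 0,"ry": 0,"rz": 0},
  {"x": 0,"y": 0,"z": 0,"rx": 0,"ry": 0,"rz": 0},
])

```text
clock: 16.52
tool_pos: [0.6081, -0.1828, 0.0718]
orientation: [179.9, -0.0, -92.5]
force: [-6.6, -0.2, 7.7]
opening: 0.0215
gripper_force: 30.0
```

>>> play_rows([
  {"x": 0,"y": 0,"z": -0.02,"rx": 0,"ry": 0,"rz": 0},
  {"x": 0,"y": 0,"z": 0,"rx": 0,"ry": 0,"rz": 0},
  {"x": 0,"y": 0,"z": 0,"rx": 0,"ry": 0,"rz": 0},
  {"x": 0,"y": 0,"z": 0,"rx": 0,"ry": 0,"rz": 0},
])

```text
clock: 17.02
tool_pos: [0.6088, -0.1827, 0.0718]
orientation: [179.9, -0.0, -92.5]
force: [-4.8, -1.5, 5.0]
opening: 0.0219
gripper_force: 30.0
```

>>> play_rows([
  {"x": 0,"y": -0.06,"z": 0,"rx": 0,"ry": 0,"rz": 0},
  {"x": 0,"y": -0.06,"z": 0,"rx": 0,"ry": 0,"rz": 0},
  {"x": 0,"y": 0,"z": 0,"rx": 0,"ry": 0,"rz": 0},
  {"x": 0,"y": 0,"z": 0,"rx": 0,"ry": 0,"rz": 0},
  {"x": 0,"y": 0,"z": 0,"rx": 0,"ry": 0,"rz": 0},
])

```text
clock: 17.65
tool_pos: [0.6111, -0.1827, 0.0718]
orientation: [179.9, -0.0, -92.5]
force: [-7.3, -0.4, 5.4]
opening: 0.0219
gripper_force: 30.0
```

>>> play_rows([
  {"x": 0,"y": -0.06,"z": 0,"rx": 0,"ry": 0,"rz": 0},
  {"x": 0,"y": -0.06,"z": 0,"rx": 0,"ry": 0,"rz": 0},
  {"x": 0,"y": 0,"z": 0,"rx": 0,"ry": 0,"rz": 0},
  {"x": 0,"y": 0,"z": 0,"rx": 0,"ry": 0,"rz": 0},
  {"x": 0,"y": 0,"z": 0,"rx": 0,"ry": 0,"rz": 0},
])

```text
clock: 18.27
tool_pos: [0.6134, -0.1829, 0.0718]
orientation: [179.8, -0.0, -92.5]
force: [-10.6, 0.1, 8.1]
opening: 0.0221
gripper_force: 30.0
```

>>> play_rows([
  {"x": 0,"y": -0.06,"z": -0.02,"rx": 0,"ry": 0,"rz": 0},
  {"x": 0,"y": -0.06,"z": 0,"rx": 0,"ry": 0,"rz": 0},
  {"x": 0,"y": -0.06,"z": -0.02,"rx": 0,"ry": 0,"rz": 0},
  {"x": 0,"y": 0,"z": 0,"rx": 0,"ry": 0,"rz": 0},
  {"x": 0,"y": 0,"z": 0,"rx": 0,"ry": 0,"rz": 0},
  {"x": 0,"y": 0,"z": 0,"rx": 0,"ry": 0,"rz": 0},
])

```text
clock: 19.02
tool_pos: [0.6173, -0.183, 0.0719]
orientation: [179.7, 0.0, -92.5]
force: [-9.3, -0.8, 3.1]
opening: 0.0219
gripper_force: 30.0
```

>>> play_rows([
  {"x": 0,"y": -0.06,"z": 0,"rx": 0,"ry": 0,"rz": 0},
  {"x": 0,"y": -0.06,"z": -0.01,"rx": 0,"ry": 0,"rz": 0},
  {"x": 0,"y": 0,"z": 0,"rx": 0,"ry": 0,"rz": 0},
  {"x": 0,"y": 0,"z": 0,"rx": 0,"ry": 0,"rz": 0},
  {"x": 0,"y": 0,"z": 0,"rx": 0,"ry": 0,"rz": 0},
])

```text
clock: 19.65
tool_pos: [0.6196, -0.1831, 0.0719]
orientation: [179.6, 0.0, -92.6]
force: [-10.5, -0.5, 4.8]
opening: 0.0221
gripper_force: 30.0
```

>>> play_rows([
  {"x": 0,"y": -0.04,"z": -0.02,"rx": 0,"ry": 0,"rz": 0},
  {"x": 0,"y": 0,"z": 0,"rx": 0,"ry": 0,"rz": 0},
  {"x": 0,"y": 0,"z": 0,"rx": 0,"ry": 0,"rz": 0},
  {"x": 0,"y": 0,"z": 0,"rx": 0,"ry": 0,"rz": 0},
  {"x": 0,"y": 0,"z": 0,"rx": 0,"ry": 0,"rz": 0},
  {"x": 0,"y": 0,"z": 0,"rx": 0,"ry": 0,"rz": 0},
])

```text
clock: 20.4
tool_pos: [0.6203, -0.1831, 0.0719]
orientation: [179.6, 0.0, -92.6]
force: [-10.6, -0.1, 1.2]
opening: 0.0218
gripper_force: 30.0
```

Run:
```python
from h import *
np.set_printoptions(precision=4,suppress=True)
o=ctrl.get_obs();print(o["tool_pos"],o["orientation"],o["force"],o["moment"],o["opening"],o["clock"])
w=cams.snapshot("wrist");c=cams.get_calibration("wrist")
cv2.imwrite("pics/d2.png",cv2.resize(w[20:240,90:390],(800,587),interpolation=cv2.INTER_CUBIC))
F=np.array([.618,-.1838,.05]);M=R.from_euler("z",-2.5,degrees=True).as_matrix()
print("rail top back edge",(proj(c,np.array([[.011,y,.0385] for y in(-.11,-.075,-.035,0)])@M.T+o["tool_pos"]).round(1)-[90,20])*800/300)
for d in(0,.014): print(d,"cheek front/back top",(proj(c,np.array([[d+x,y,.05] for x in(0,.018) for y in(-.035,-.075)])@M.T+F)-[90,20])*800/300)
```

```text
[ 0.6203 -0.1831  0.0719] [179.5972   0.0162 -92.5603] [-10.5615  -0.1249   1.1979] [-0.3132  3.615   0.0208] 0.02181594354028927 20.4
rail top back edge [[521.3333 -45.6   ]
 [530.4    251.4667]
 [538.4    528.2667]
 [544.     730.4   ]]
0 cheek front/back top [[626.2883 498.6179]
 [627.5157 240.2722]
 [513.3627 498.9572]
 [503.4424 240.3834]]
0.014 cheek front/back top [[538.4778 498.8803]
 [531.0397 240.3689]
 [425.3323 499.2333]
 [406.6909 240.3883]]
```

View pics/d2.png

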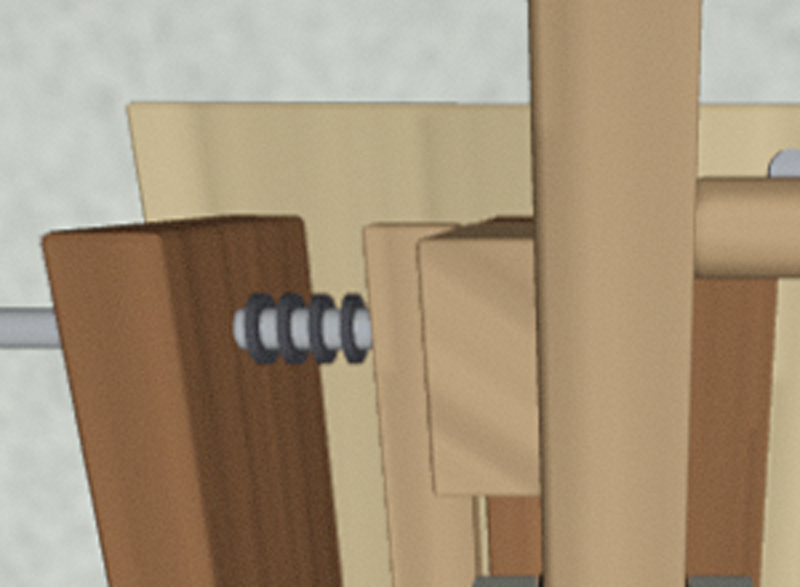

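The wrist view shows the cheek's rear top edge at (418,240)–(436,495). That puts the fence 12.3 mm back (8.6 N), flat and parallel to the rail with no gap. I'll push about 1.7 mm more for 10 N, then hold.

>>> play_rows([
  {"x": 0,"y": -0.07,"z": -0.01,"rx": 0,"ry": 0,"rz": 0},
  {"x": 0,"y": 0,"z": 0,"rx": 0,"ry": 0,"rz": 0},
  {"x": 0,"y": 0,"z": 0,"rx": 0,"ry": 0,"rz": 0},
  {"x": 0,"y": 0,"z": 0,"rx": 0,"ry": 0,"rz": 0},
  {"x": 0,"y": 0,"z": 0,"rx": 0,"ry": 0,"rz": 0},
  {"x": 0,"y": 0,"z": 0,"rx": 0,"ry": 0,"rz": 0},
  {"x": 0,"y": 0,"z": 0,"rx": 0,"ry": 0,"rz": 0},
  {"x": 0,"y": 0,"z": 0,"rx": 0,"ry": 0,"rz": 0},
  {"x": 0,"y": 0,"z": 0,"rx": 0,"ry": 0,"rz": 0},
  {"x": 0,"y": 0,"z": 0,"rx": 0,"ry": 0,"rz": 0},
  {"x": 0,"y": 0,"z": 0,"rx": 0,"ry": 0,"rz": 0},
  {"x": 0,"y": 0,"z": 0,"rx": 0,"ry": 0,"rz": 0},
  {"x": 0,"y": 0,"z": 0,"rx": 0,"ry": 0,"rz": 0},
  {"x": 0,"y": 0,"z": 0,"rx": 0,"ry": 0,"rz": 0},
  {"x": 0,"y": 0,"z": 0,"rx": 0,"ry": 0,"rz": 0},
  {"x": 0,"y": 0,"z": 0,"rx": 0,"ry": 0,"rz": 0},
  {"x": 0,"y": 0,"z": 0,"rx": 0,"ry": 0,"rz": 0},
  {"x": 0,"y": 0,"z": 0,"rx": 0,"ry": 0,"rz": 0},
  {"x": 0,"y": 0,"z": 0,"rx": 0,"ry": 0,"rz": 0},
  {"x": 0,"y": 0,"z": 0,"rx": 0,"ry": 0,"rz": 0},
])

```text
clock: 22.95
tool_pos: [0.6217, -0.1832, 0.0718]
orientation: [179.6, 0.0, -92.6]
force: [-10.4, -1.4, 0.6]
opening: 0.0218
gripper_force: 30.0
```

>>> play_rows([
  {"x": 0,"y": 0,"z": 0,"rx": 0,"ry": 0,"rz": 0},
  {"x": 0,"y": 0,"z": 0,"rx": 0,"ry": 0,"rz": 0},
  {"x": 0,"y": 0,"z": 0,"rx": 0,"ry": 0,"rz": 0},
  {"x": 0,"y": 0,"z": 0,"rx": 0,"ry": 0,"rz": 0},
  {"x": 0,"y": 0,"z": 0,"rx": 0,"ry": 0,"rz": 0},
  {"x": 0,"y": 0,"z": 0,"rx": 0,"ry": 0,"rz": 0},
  {"x": 0,"y": 0,"z": 0,"rx": 0,"ry": 0,"rz": 0},
  {"x": 0,"y": 0,"z": 0,"rx": 0,"ry": 0,"rz": 0},
  {"x": 0,"y": 0,"z": 0,"rx": 0,"ry": 0,"rz": 0},
  {"x": 0,"y": 0,"z": 0,"rx": 0,"ry": 0,"rz": 0},
  {"x": 0,"y": 0,"z": 0,"rx": 0,"ry": 0,"rz": 0},
  {"x": 0,"y": 0,"z": 0,"rx": 0,"ry": 0,"rz": 0},
  {"x": 0,"y": 0,"z": 0,"rx": 0,"ry": 0,"rz": 0},
  {"x": 0,"y": 0,"z": 0,"rx": 0,"ry": 0,"rz": 0},
  {"x": 0,"y": 0,"z": 0,"rx": 0,"ry": 0,"rz": 0},
  {"x": 0,"y": 0,"z": 0,"rx": 0,"ry": 0,"rz": 0},
])

```text
clock: 24.95
tool_pos: [0.6217, -0.1832, 0.0719]
orientation: [179.6, 0.0, -92.6]
force: [-10.1, -1.3, 0.2]
opening: 0.0219
gripper_force: 30.0
```

```bash
python3 -c "
from plant import workorder
print(workorder.close_job())"
```

```text
the job is handed in; nothing more can be done
None
```

I handed the job in with the two-peg rail standing centred on the ledge, pegs to the front, pressed flat on both fence cheeks at about 10 N; I had held it steady for about 4 s, and the gripper is still holding it.

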